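# Work a stuck pastry pattern plate out of its holder

## Task

Pull the drawer of the little drawer unit open by its handle to about three quarters or more, so that both pattern plates standing in it come well out. Take hold of the round plate, which is stuck tight in its holder, and, while it is still in the holder, rock it sideways about ten degrees to the left and then to the right (left and right as seen from the robot), again and again with a light upward pull, until it comes free. Finish while holding it: keep it upright and still in the gripper just clear of its holder, no more than about 3 cm above it, and leave the square plate and the other things alone.

Things in the scene. Friction and masses are not known exactly. Their poses are not given: they have to be found in the camera images.
- unit: Low white drawer unit with one wooden-fronted drawer, fixed on the table: 300 mm deep (x), 320 mm wide (y), 125 mm high, a bowl of yolks on its rear. Origin: on the table, 35 mm in front of the middle of its front (straight below the shut drawer's handle); its front faces its own -x (towards the robot), its y is to the robot's left. It may stand turned by up to 0.15 rad.
- unit_drawer0 (a joint): Opening of the drawer in m: 0 shut (the start), 0.21 at the stop; slides along the unit's -x, friction about 1 N; 0.16 is three quarters open. Inside 81 mm deep, floor 22 mm above the table, upper edge of its front 112 mm. It takes both holders and plates along.
- unit_drawer0_handle (a point): Middle of the drawer's handle, a level steel bar 11 mm thick and 120 mm long along the unit's y, 35 mm in front of the drawer front, 87 mm above the table, with a post near each end. It can be pinched from above across its thickness (along the unit's x).
- round_plate: The plate to free: white plastic disc 48 mm across, 12 mm thick, on edge (flat faces to the unit's front and back) on a flat tongue 8 mm thick, 24 mm wide; about 80 g. Origin: middle of the tongue's lower end, 30 mm above the table at the start; x through its thickness, y along its width, z up, parallel to the unit's. Leaning left = top towards +y. In either holder, at random.
- round_plate_middle (a point): Centre of the round plate's disc, 38 mm above the plate's origin (68 mm above the table at the start): pinch here from above, across the 12 mm thickness. Lower edge of the disc 14 mm, its top 62 mm above the origin.
- square_plate: The other plate, to be left in the other holder: white plastic square 44 x 44 mm, 12 mm thick, on a tongue of the same size; origin and axes alike.
- slot_left (a point): Centre of the slot's mouth on top of the left holder (robot's left), an aluminium block 48 mm (x) by 46 mm (y), its top 42 mm above the table. Slot 30 mm wide along y, tongue 12 mm deep in it. The slot lies 62 mm behind the inside of the drawer's front and moves with the drawer.
- slot_right (a point): The same point of the right holder, 140 mm from the left one along the unit's y. In each holder two sprung rubber cheeks grip the tongue's lowest 8 mm: a straight pull takes 40 to 65 N. Gripped firmly (40 N) it rocks about the tongue (about x) with under 15 N, and each swing lets it creep up 1 to 2 mm under a light pull; free after 8 mm, clear of the block after 12 mm.
- sesame_jar: Jar 70 mm across, 100 mm high, on the table to the left, near the front of the unit. Origin: centre of its underside. Leave it.
- clear_tub: Clear plastic tub 120 x 90 mm, 45 mm high, on the table to the right, near the front of the unit. Origin: centre of its underside. Leave it.

How it is judged:
By the outcome, as a careful person would: the job done as asked, in the order asked, and still so for the second after the job is handed in, while the arm keeps its last pose, push and grip.
It also fails if it takes over 53 s, if anything falls off the work surface, if the arm or the gripper's body presses on something with over 40 N, if the wrist force passes 120 N, or if a joint passes its speed limit or range.

## Robot

A 6-joint arm with a two-finger parallel gripper is mounted at the origin on the work surface. World frame = base frame: x ahead of the robot, y to its left, z up, the work surface at z = 0. Lengths are in mm, angles in degrees, forces in N, time in s.
With the tool pointing down it reaches from about 300 to 850 mm from the base axis. Payload 4.2 kg.
Tool frame: the origin (TCP) lies at the very end of the fingers, on their centre line; the grasp point (between the pads) lies 19 mm behind it; z points along the fingers, y is the line along which they close (so a half turn about z gives the same grasp; the last joint's range is limited). The gripper opens to 91 mm and grips with 3 to 60 N. Pads are 32 mm wide; open, the fingers measure 118 mm over their backs; the gripper's body (76 mm by 178 mm) begins 60 mm behind the grasp point.
Start: joints at [-78.094, 18.312, 89.639, -0, 72.044, -1.146], TCP at [129.858, -560.164, 181.076] pointing down, gripper open.
Joint ranges: [-177.97, 177.97], [-48.28, 115.42], [12.27, 149.76], [-77.06, 257.06], [2.81, 150.46], [-146.56, 146.56]. Speed limits (degrees/s): [147.25, 147.25, 180, 180, 180, 180].

## Interface

Orientations are given as [roll, pitch, yaw] about the fixed x, y, z axes, in that order (R = Rz(yaw) Ry(pitch) Rx(roll)).
In Python, from workcell import env, eyes gives the robot as it stands.
- The arm moves only by the tool send_rows, never from a script. Its argument "targets" is text: rows parted by semicolons, each of 7 numbers parted by spaces: the shift along the tool's x, y, z in m, then the turn, a rotation vector about the tool's x, y, z in degrees, then the opening in per cent of the stroke, from 0 (shut) to 100 (fully open). A call has 1 to 12 rows; each row is the pose to reach, as a shift and turn from the pose commanded when the call began, along the tool's axes at that moment; what a row does not reach only later rows make up. A row lasts 1/12 s, in which the tool goes at most 41.7 mm and 7.16 degrees, less where a joint would pass 70% of its speed; a pose out of reach is approached as far as the arm can. A call with a gripper value outside its range is refused whole. The fingers move at their own pace and stop on an object; "grip_force" is the grip in N (left out, the last holds). Time passes only in rows, so rows that repeat a pose let the fingers close. It gives the time, the measured TCP pose, the force, the opening and the grip force at its end, in the units of the state.
- env.state(): the state, without advancing time (a new reading comes with each control period).
- eyes.grab_frame(name): name is "scene" or "top"; returns a dict with "image" (480x640x3 uint8, blue, green, red), "fovy" (degrees; the focal length in pixels is half the picture's height over the tangent of half this angle, whatever the lens; pixels are square), "cx", "cy" (the principal point, pixels), "eye" and "attitude" of the camera in the world. Camera axes: x right, y up, looking along -z (the intrinsics and any distortion apply to the point x, -y, -z); pixel columns grow to the right and rows downward; lengths in mm; the calibration is good to about 2 mm. A picture is of the moment at which its call begins. There is no depth.
- env.job_done(): hands the job in; it is judged then, once.
The state is a dict: "time_s": time; "qpos": joint angles; "qvel": joint speeds; "effort": joint torques, N m; "ee_pos": TCP position; "ee_rot": TCP orientation; "force": force on the tool from outside, world axes, zero at the start; "torque": the same for the moment, N m; "gripper_width": finger opening in mm; "gripper_force": force on a finger pad.
Only numpy, scipy, OpenCV 4.12 (cv2) and the standard library are available. Lean on these libraries where they do the work, as an engineer would, in place of code of your own. Each camera call takes 0.05 s, during which the arm holds its last target. There are 200 camera calls.

## Working session

There is one attempt and no reset: what is moved stays moved. The work goes in short steps, Python scripts to look and compute and a tool call to move; the robot and the scene stay as the last step left them, time stands still between calls to the robot, and variables do not carry over. Pictures are saved under pics/ and viewed, at most 10 in all, crops included, and the job is handed in when it is done.

Besides the shell and the picture viewer there is one more tool, called after "Request:" as a command line: name --argument value ..., lists and objects as JSON in quotes. send_rows: Moves the arm, as the interface text tells. Its arguments: {"type":"object","properties":{"targets":{"type":"string"},"grip_force":{"type":"number"}},"required":["targets"]}

```bash
mkdir -p pics; ls; python3 - <<'E'
from workcell import env, eyes
import cv2
print(env.state())
for n in("scene","top"):
    f=eyes.grab_frame(n); cv2.imwrite(f"pics/{n}0.png",f["image"]); print(n,{k:v for k,v in f.items() if k!="image"})
E
```

```text
pics
{'time_s': 0.0, 'qpos': array([-7.80925544e+01,  1.83502394e+01,  8.97065453e+01, -6.66477108e-04,
        7.20426280e+01, -1.14654871e+00]), 'qvel': array([-0.04909072, -0.04514258, -0.16275166,  0.0781103 , -0.01368201,
       -0.07817068]), 'effort': array([-1.68441002e-03, -4.12461627e+01, -2.31976658e+01,  7.25866947e-02,
        4.55584796e-02, -1.29714181e-04]), 'ee_pos': array([ 129.74991233, -559.59533418,  180.23342939]), 'ee_rot': array([-1.79900594e+02, -1.35569438e-03,  1.30541991e+01]), 'force': array([-0.06653559,  0.22222064,  0.27753567]), 'torque': array([-0.02745915,  0.00297745, -0.05127032]), 'gripper_force': 0.0, 'gripper_width': 91.60707338585942}
scene {'fovy': 56.61077603002232, 'cx': 321.05415593331685, 'cy': 238.7063911739516, 'eye': array([1061.29938141,  480.38152709,  592.2679664 ]), 'attitude': array([ 49.28289568,   0.28619528, 136.78745538])}
top {'fovy': 51.37762265345008, 'cx': 321.48952659375243, 'cy': 250.05992085961157, 'eye': array([561.52200436,  41.21437338, 894.61532764]), 'attitude': array([  6.98796742,  -0.19171387, -91.0600792 ])}
```

View pics/scene0.png

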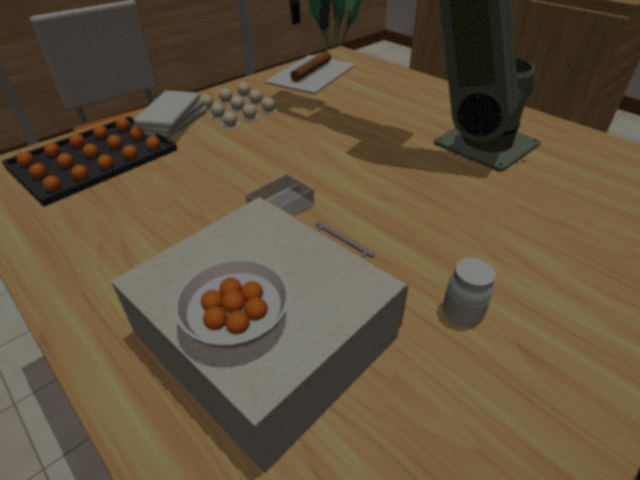

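View pics/top0.png

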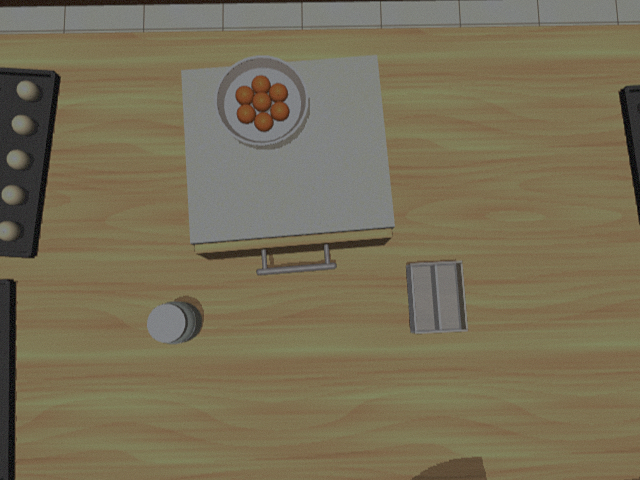

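Scene: unit with the bowl, handle ends near (318,224) and (371,254), jar (467,292), tub (280,195). Top: handle ends near (257,272) and (335,267), jar (170,323), tub (437,297). I'll take enlarged handle crops and write a helper.

```bash
cat > h.py <<'E'
import numpy as np, cv2
from scipy.spatial.transform import Rotation as R
from scipy.optimize import least_squares
from workcell import env, eyes
CAL={"scene":dict(fovy=56.61077603,cx=321.05415593,cy=238.70639117,eye=[1061.29938141,480.38152709,592.2679664],attitude=[49.28289568,.28619528,136.78745538]),
"top":dict(fovy=51.37762265,cx=321.48952659,cy=250.05992086,eye=[561.52200436,41.21437338,894.61532764],attitude=[6.98796742,-.19171387,-91.0600792])}
def ray(c,u,v):
    c=CAL[c]; f=240/np.tan(np.radians(c["fovy"]/2))
    d=R.from_euler("xyz",c["attitude"],degrees=True).apply([(u-c["cx"])/f,-(v-c["cy"])/f,-1])
    return np.array(c["eye"]),d
def proj(c,p):
    c=CAL[c]; f=240/np.tan(np.radians(c["fovy"]/2))
    q=R.from_euler("xyz",c["attitude"],degrees=True).inv().apply(np.array(p)-c["eye"])
    return np.array([c["cx"]+f*q[0]/-q[2],c["cy"]-f*q[1]/-q[2]])
def plane(c,u,v,z):
    e,d=ray(c,u,v); return e+d*(z-e[2])/d[2]
def tri(a,b):
    r=least_squares(lambda p:np.r_[proj("scene",p)-a,proj("top",p)-b],[600,0,80.]); return r.x,np.abs(r.fun).max()
E
python3 - <<'E'
import cv2,numpy as np
from h import *
a=cv2.imread("pics/scene0.png")[210:270,305:385]; b=cv2.imread("pics/top0.png")[225:285,245:345]
a=cv2.resize(a,(800,600),interpolation=cv2.INTER_CUBIC)[:, :]; b=cv2.resize(b,None,fx=5,fy=5,interpolation=cv2.INTER_CUBIC)
a=cv2.resize(a,(400,300))
cv2.imwrite("pics/c0.png",np.vstack([cv2.copyMakeBorder(a,0,0,0,100,0),b]))
print(tri([318,224],[335,267]),tri([371,254],[257,272]))
for p in ([335,267],[257,272]): print(plane("top",*p,87))
for p in ([378,57],[181,70],[393,230],[190,245]): print(plane("top",*p,125))
E
```

```text
(array([633.27767164,  14.50226677,  83.04079271]), np.float64(0.5853756082045152)) (array([627.75400275, 139.94462662,  89.14290253]), np.float64(1.4072107898774107))
[632.33395281  15.25371252  87.        ]
[626.50480639 141.88864372  87.        ]
[971.52153487 -61.19538681 125.        ]
[954.54600988 259.61629582 125.        ]
[685.34357986 -75.40958681 125.        ]
[667.41346015 241.13279427 125.        ]
```

View pics/c0.png

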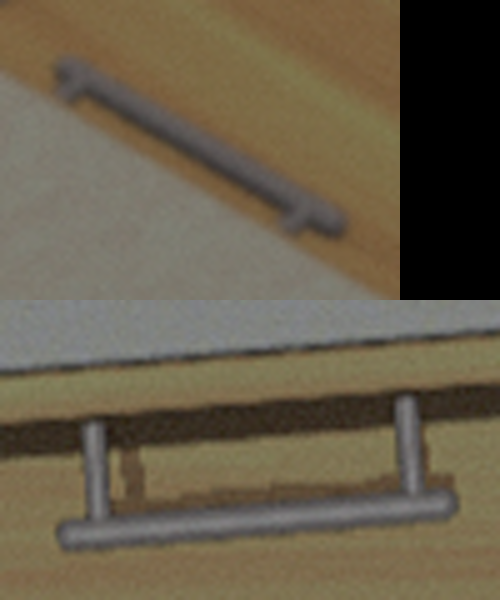

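Crop: bar ends at top (257,272.2) and (336.4,265.6), scene (316.6,223.8) and (373.5,254.5).

```bash
python3 - <<'E'
from h import *
a,ea=tri([316.6,223.8],[336.2,265.6]); b,eb=tri([373.5,254.5],[257,272.2])
print(a,ea,b,eb,(a+b)/2,np.linalg.norm(a-b))
d=b-a; print("yaw",np.degrees(np.arctan2(-d[0],d[1])))
m=(a+b)/2
P=np.array([plane("top",*p,125) for p in ([378,57],[181,70],[393,230],[190,245])])
for i,j in((0,1),(2,3)): d=P[j]-P[i]; print(np.degrees(np.arctan2(-d[0],d[1])),np.linalg.norm(d),(P[i]+P[j])/2)
print("jar",plane("top",167,323,100),"tub",[plane("top",*p,45) for p in([407,262],[465,332])])
s=env.state(); print(s["ee_pos"],s["ee_rot"])
# check projection of gripper tcp not needed
def deltas(p,yaw):
    r0=R.from_euler("xyz",s["ee_rot"],degrees=True); r1=R.from_euler("xyz",[180,0,yaw],degrees=True)
    print(yaw,r0.inv().apply(np.array(p)-s["ee_pos"]),(r0.inv()*r1).as_rotvec(degrees=True))
deltas([m[0],m[1],180],94)
deltas([m[0],m[1],180],-86)
E
```

```text
[635.35263982  12.65162458  83.60764351] 0.45583998478150534 [626.26181156 141.52243166  88.23113303] 0.17886226810469452 [630.80722569  77.08702812  85.91938827] 129.2737588633887
yaw 4.0350851843006925
3.028941127467537 321.2604926840639 [963.03377238  99.2104545  125.        ]
3.241978442101074 317.0497882240415 [676.37852001  82.86160373 125.        ]
jar [547.55643979 282.13091452 100.        ] tub [array([ 642.35702682, -109.50933758,   45.        ]), array([ 522.27664557, -202.52614535,   45.        ])]
[ 129.77615678 -559.66691325  180.3231871 ] [-1.79911764e+02 -2.24023210e-03  1.30548957e+01]
94 [ 631.91430081 -507.12016367    1.12886848] [-7.14655022e-02 -6.41829651e-02 -8.09450854e+01]
-86 [ 631.91430081 -507.12016367    1.12886848] [-6.70166499e-02  7.46207119e-02  9.90548757e+01]
```

Request:
send_rows --targets "0.632 -0.508 0.0 0 0 -80.3 100;0.632 -0.508 0.0 0 0 -80.3 60;0.632 -0.508 0.0 0 0 -80.3 33;0.632 -0.508 0.0 0 0 -80.3 33;0.632 -0.508 0.0 0 0 -80.3 33;0.632 -0.508 0.0 0 0 -80.3 33;0.632 -0.508 0.0 0 0 -80.3 33;0.632 -0.508 0.0 0 0 -80.3 33;0.632 -0.508 0.0 0 0 -80.3 33;0.632 -0.508 0.0 0 0 -80.3 33;0.632 -0.508 0.0 0 0 -80.3 33;0.632 -0.508 0.0 0 0 -80.3 33"

```text
time_s: 1.1
ee_pos: [439.3, -165.0, 180.9]
ee_rot: [-180.0, 0.0, 93.6]
force: [0.1, -0.3, -0.2]
gripper_width: 30.1
gripper_force: 0.0
```

Request:
send_rows --targets "0.231 0.205 0.03 0 0 0 33;0.231 0.205 0.03 0 0 0 33;0.231 0.205 0.03 0 0 0 33;0.231 0.205 0.03 0 0 0 33;0.231 0.205 0.03 0 0 0 33;0.231 0.205 0.03 0 0 0 33;0.231 0.205 0.03 0 0 0 33;0.231 0.205 0.03 0 0 0 33;0.231 0.205 0.03 0 0 0 33;0.231 0.205 0.03 0 0 0 33"

```text
time_s: 1.93
ee_pos: [629.5, 76.2, 149.9]
ee_rot: [-179.9, 0.0, 93.5]
force: [1.1, -1.6, 0.0]
gripper_width: 30.5
gripper_force: 0.0
```

```bash
python3 - <<'E'
from h import *
s=env.state(); print(s["ee_pos"],s["ee_rot"],s["qpos"])
t=eyes.grab_frame("top")["image"];c=eyes.grab_frame("scene")["image"]
cv2.imwrite("pics/c1.png",np.vstack([cv2.resize(c[130:290,250:450],None,fx=1.8,fy=1.8),cv2.resize(t[180:340,200:400],None,fx=1.8,fy=1.8)]))
E
```

```text
[629.48577511  76.16047431 149.85464914] [-1.79861938e+02  4.08095259e-02  9.34578948e+01] [ 5.87969709e+00  2.48328846e+01  8.40744937e+01 -3.69010354e-02
  7.12322885e+01  2.43376634e+00]
```

View pics/c1.png

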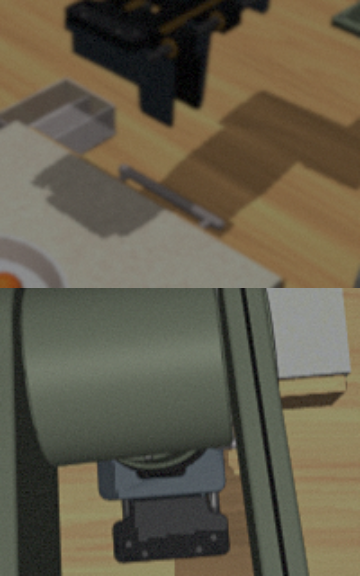

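The open fingers hang above the bar (scene: tips near (336,197), bar just below). Descending.

Request:
send_rows --targets "0 0 0.03 0 0 0 33;0 0 0.05 0 0 0 33;0 0 0.065 0 0 0 33;0 0 0.075 0 0 0 33;0 0 0.08 0 0 0 33;0 0 0.082 0 0 0 33;0 0 0.082 0 0 0 33"

```text
time_s: 2.62
ee_pos: [630.1, 75.1, 69.6]
ee_rot: [180.0, 0.0, 93.3]
force: [-0.6, 0.3, 0.0]
gripper_width: 30.0
gripper_force: 0.0
```

Request:
send_rows --targets "0 0 0 0 0 0 5;0 0 0 0 0 0 5;0 0 0 0 0 0 5;0 0 0 0 0 0 5;0 0 0 0 0 0 5" --grip_force 20

```text
time_s: 3.03
ee_pos: [630.1, 75.7, 69.4]
ee_rot: [180.0, 0.0, 93.4]
force: [-0.1, -0.2, -0.1]
gripper_width: 4.8
gripper_force: 0.0
```

Closed on nothing; look.

```bash
python3 - <<'E'
from h import *
t=eyes.grab_frame("top")["image"];c=eyes.grab_frame("scene")["image"]
print(proj("scene",[630,76,69.4]),proj("scene",[630,76,87]),proj("top",[630,76,87]))
cv2.imwrite("pics/c2.png",np.vstack([cv2.resize(c[170:270,290:400],None,fx=3.5,fy=3.5),cv2.resize(t[200:300,240:350],None,fx=2.2,fy=2.2,)if 0 else cv2.resize(t[215:285,240:350],(385,245))]))
E
```

```text
[343.70838565 245.07369532] [343.99281539 237.51413253] [297.61409196 269.1122904 ]
```

View pics/c2.png

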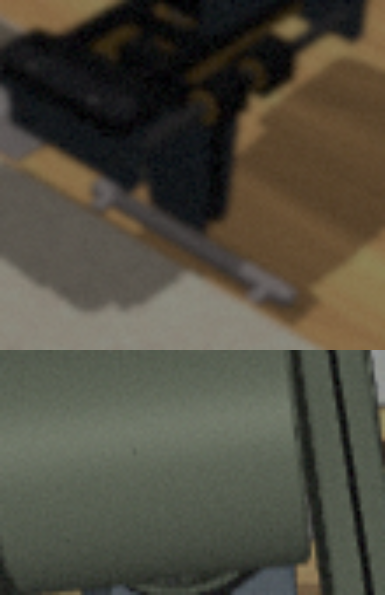

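The bar passes in front of the closed fingers in the scene view, so the fingers are on its robot side. I check the calibration against the known fingertip pose in the previous pictures.

```bash
python3 - <<'E'
from h import *
t=R.from_euler("z",93.46,degrees=True)
for sx in(-28.5,-15,15,28.5):
  for sy in(-16,16):
    p=np.array([629.5,76.2,149.9])+R.from_euler("z",3.46,degrees=True).apply([sx,sy,0])
    print(sx,sy,((proj("scene",p)-[250,130])*1.8).round(1))
def P(u,v):return plane("scene",250+u/1.8,130+v/1.8,149.9)
for q in((138,107),(172,126),(205,108)):print(q,P(*q))
# seen handle at each view again
for z in(70,80,87,95): print(z,plane("scene",345.0,239.2,z)[:2],plane("top",296.6,268.9,z)[:2])
E
```

```text
-28.5 -16 [178.7 121.1]
-28.5 16 [204.9 134.8]
-15 -16 [169.3 127.3]
-15 16 [195.6 141.2]
15 -16 [147.8 141.3]
15 16 [174.2 156. ]
28.5 -16 [137.8 147.9]
28.5 16 [164.2 162.8]
(138, 107) [613.59692845  14.91969218 149.9       ]
(172, 126) [612.19223546  59.65372995 149.9       ]
(205, 108) [567.85343194  60.87817444 149.9       ]
70 [617.49504216  66.90244226] [631.82481454  78.40775349]
80 [625.99267877  74.81943337] [630.97226175  77.95671434]
87 [631.9410244   80.36132715] [630.37547479  77.64098693]
95 [638.73913369  86.69492004] [629.69343256  77.2801556 ]
```

```bash
python3 - <<'E'
from h import *
a=cv2.imread("pics/c1.png")[:288]
t=cv2.imread("pics/c2.png")[:350]
cv2.imwrite("pics/c3.png",np.hstack([cv2.resize(a[60:240,60:240],(500,500),interpolation=3)]))
E
```

```text
(no output)
```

View pics/c3.png

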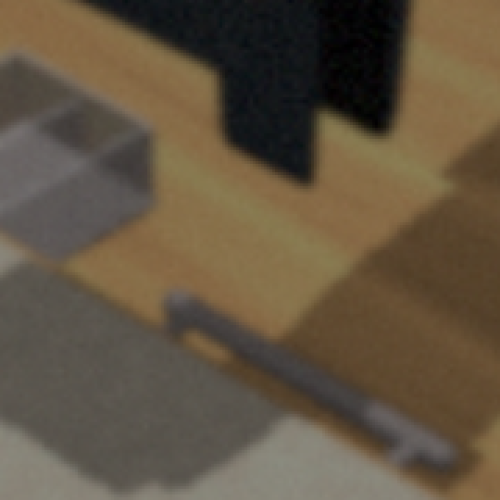

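```bash
python3 - <<'E'
from h import *
for z in(229,260,290,320):
  print(z,[plane("top",200+u/1.8,180+(v-288)/1.8,z)[:2].round(1) for u,v in((116,558),(228,556),(122,520),(228,515))])
for z in (150,170,190,200,210): print(z,plane("scene",250+141/1.8,130+110/1.8,z)[:2].round(1),plane("scene",250+172/1.8,130+127/1.8,z)[:2].round(1),plane("scene",250+199/1.8,130+108/1.8,z)[:2].round(1))
f=eyes.grab_frame("scene");print({k:v for k,v in f.items() if k!="image"}); cv2.imwrite("pics/full.png",f["image"])
s=env.state();print(s)
E
```

```text
229 [array([538.3, 114.6]), array([538.2,  32.6]), array([565.9, 110.1]), array([568.1,  32. ])]
260 [array([539.4, 111.2]), array([539.3,  33. ]), array([565.7, 106.9]), array([567.8,  32.4])]
290 [array([540.4, 107.9]), array([540.4,  33.4]), array([565.5, 103.7]), array([567.5,  32.8])]
320 [array([541.5, 104.6]), array([541.4,  33.8]), array([565.3, 100.6]), array([567.2,  33.3])]
150 [615.1  20.7] [613.4  60.9] [572.2  57. ]
170 [635.3  41.5] [633.7  79.8] [594.3  76.1]
190 [655.5  62.3] [653.9  98.8] [616.4  95.3]
200 [665.6  72.7] [664.1 108.3] [627.5 104.8]
210 [675.7  83.1] [674.2 117.8] [638.5 114.4]
{'fovy': 56.61077603002232, 'cx': 321.05415593331685, 'cy': 238.7063911739516, 'eye': array([1061.29938141,  480.38152709,  592.2679664 ]), 'attitude': array([ 49.28289568,   0.28619528, 136.78745538])}
{'time_s': 3.1833, 'qpos': array([ 5.81041298e+00,  2.83759945e+01,  9.04824136e+01, -4.81647872e-03,
        6.11353755e+01,  2.45708750e+00]), 'qvel': array([-0.02334671,  0.12084065,  0.1006095 , -0.05229323,  0.04338328,
        0.07390586]), 'effort': array([-1.03357052e-03, -4.83885312e+01, -2.11075205e+01,  6.84451126e-02,
        3.22909886e-02, -3.00854019e-06]), 'ee_pos': array([629.92791378,  75.63352596,  69.09768135]), 'ee_rot': array([1.79993609e+02, 3.94796499e-03, 9.33556501e+01]), 'force': array([ 0.03964639,  0.33011506, -0.61936015]), 'torque': array([ 0.00753584, -0.12971188, -0.01363684]), 'gripper_force': 0.0, 'gripper_width': 4.536176968776249}
```

View pics/full.png

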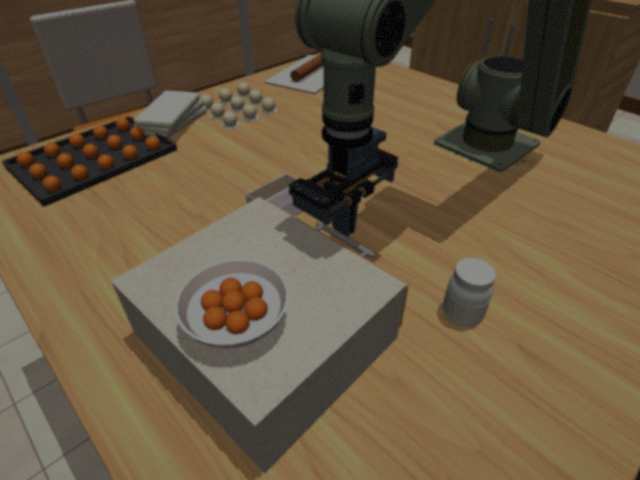

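The fingertips in c1 sit at about z≈190 by the picture (x, y agree with the robot) while the report says 150: the real fingertips are about 40 mm higher than reported, so they closed above the bar. I open and go down in cautious steps, watching force.

Request:
send_rows --targets "0 0 0 0 0 0 33;0 0 0 0 0 0 33;0 0 0 0 0 0 33;0 0 0 0 0 0 33;0 0 0.005 0 0 0 33;0 0 0.01 0 0 0 33;0 0 0.015 0 0 0 33;0 0 0.018 0 0 0 33;0 0 0.018 0 0 0 33"

```text
time_s: 3.93
ee_pos: [629.1, 75.5, 49.7]
ee_rot: [-179.9, 0.0, 93.4]
force: [-0.4, 0.3, 0.1]
gripper_width: 30.3
gripper_force: 0.0
```

```bash
python3 - <<'E'
from h import *
c=eyes.grab_frame("scene")["image"]
cv2.imwrite("pics/c4.png",cv2.resize(c[180:270,290:400],(800,655),interpolation=3)[:600])
for z in(50,90): print(z,[((proj("scene",np.array([630,75.7,z])+R.from_euler("z",3.4,degrees=True).apply([sx,sy,0]))-[290,180])*7.27).round() for sx in(28.5,-15) for sy in(-16,16)])
E
```

```text
50 [array([261., 559.]), array([359., 621.]), array([379., 473.]), array([476., 531.])]
90 [array([262., 435.]), array([363., 497.]), array([383., 350.]), array([484., 408.])]
```

View pics/c4.png

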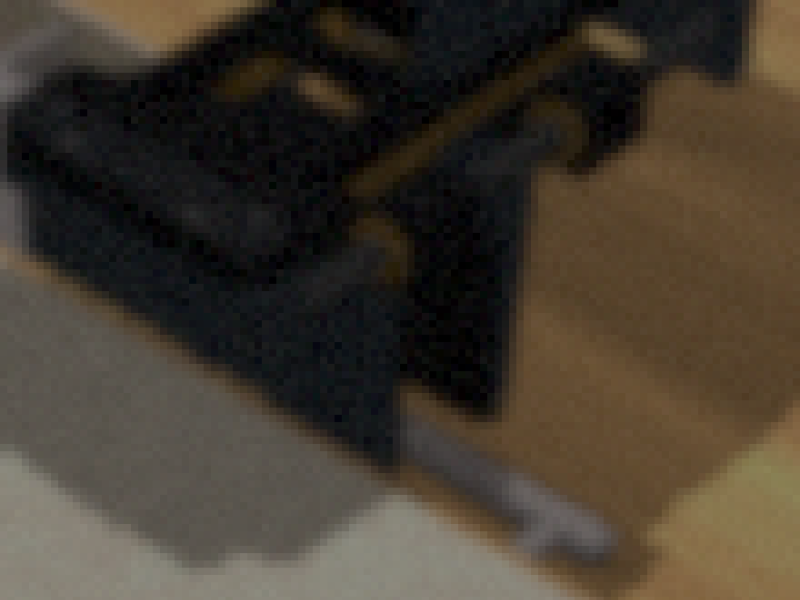

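The fingers straddle the bar with tips about z≈91 (reported 50), no contact. 20 mm further down, then close.

Request:
send_rows --targets "0 0 0.005 0 0 0 33;0 0 0.01 0 0 0 33;0 0 0.015 0 0 0 33;0 0 0.02 0 0 0 33;0 0 0.021 0 0 0 33"

```text
time_s: 4.4
ee_pos: [629.1, 75.5, 28.7]
ee_rot: [-179.9, 0.0, 93.4]
force: [-0.3, 0.0, -0.1]
gripper_width: 30.1
gripper_force: 0.0
```

Request:
send_rows --targets "0 0 0 0 0 0 0;0 0 0 0 0 0 0;0 0 0 0 0 0 0;0 0 0 0 0 0 0;0 0 0 0 0 0 0" --grip_force 25

```text
time_s: 4.82
ee_pos: [630.4, 75.6, 30.3]
ee_rot: [179.9, 0.0, 93.4]
force: [1.5, -0.1, -0.0]
gripper_width: 10.3
gripper_force: 25.0
```

Request:
send_rows --targets "0 -0.005 0 0 0 0 0;0 -0.015 0 0 0 0 0;0 -0.035 0 0 0 0 0;0 -0.055 0 0 0 0 0;0 -0.075 0 0 0 0 0;0 -0.095 0 0 0 0 0;0 -0.11 0 0 0 0 0;0 -0.12 0 0 0 0 0"

```text
time_s: 5.48
ee_pos: [508.1, 67.5, 30.3]
ee_rot: [-180.0, 0.1, 93.4]
force: [1.3, -4.9, -1.3]
gripper_width: 10.2
gripper_force: 25.0
```

Request:
send_rows --targets "0 -0.01 0 0 0 0 0;0 -0.025 0 0 0 0 0;0 -0.045 0 0 0 0 0;0 -0.06 0 0 0 0 0;0 -0.07 0 0 0 0 0;0 -0.077 0 0 0 0 0;0 -0.08 0 0 0 0 0;0 -0.08 0 0 0 0 0"

```text
time_s: 6.15
ee_pos: [429.1, 62.2, 30.3]
ee_rot: [-179.9, 0.2, 93.5]
force: [-1.0, -8.8, 2.3]
gripper_width: 10.3
gripper_force: 25.0
```

Request:
send_rows --targets "0 0 0 0 0 0 25;0 0 0 0 0 0 33;0 0 0 0 0 0 33;0 0 -0.03 0 0 0 33;0 0 -0.06 0 0 0 33;0 0 -0.1 0 0 0 33;-0.03 0 -0.13 0 0 0 33;-0.07 0 -0.13 0 0 0 33;-0.11 0 -0.13 0 0 0 33;-0.15 0 -0.13 0 0 0 33;-0.19 0 -0.13 0 0 0 33;-0.23 0 -0.13 0 0 0 33"

```text
time_s: 7.15
ee_pos: [443.7, -167.2, 160.2]
ee_rot: [180.0, -0.0, 93.3]
force: [0.7, 0.0, -0.1]
gripper_width: 30.3
gripper_force: 0.0
```

Request:
send_rows --targets "-0.03 0 0 0 0 0 33;-0.05 0 0 0 0 0 33;-0.05 0 0 0 0 0 33"

```text
time_s: 7.4
ee_pos: [447.2, -219.0, 159.8]
ee_rot: [180.0, 0.1, 93.1]
force: [-0.1, 0.4, -0.1]
gripper_width: 29.7
gripper_force: 0.0
```

```bash
python3 - <<'E'
from h import *
t=eyes.grab_frame("top")["image"];c=eyes.grab_frame("scene")["image"]
cv2.imwrite("pics/t5f.png",t);cv2.imwrite("pics/s5f.png",c)
a=cv2.resize(t[220:400,170:410],(800,600),interpolation=3);b=cv2.resize(c[130:310,280:490],(700,600),interpolation=3)
cv2.imwrite("pics/t5.png",a);cv2.imwrite("pics/s5.png",b);print(env.state()["ee_pos"])
E
```

```text
[ 446.4702242  -215.43010837  159.65502251]
```

View pics/t5.png

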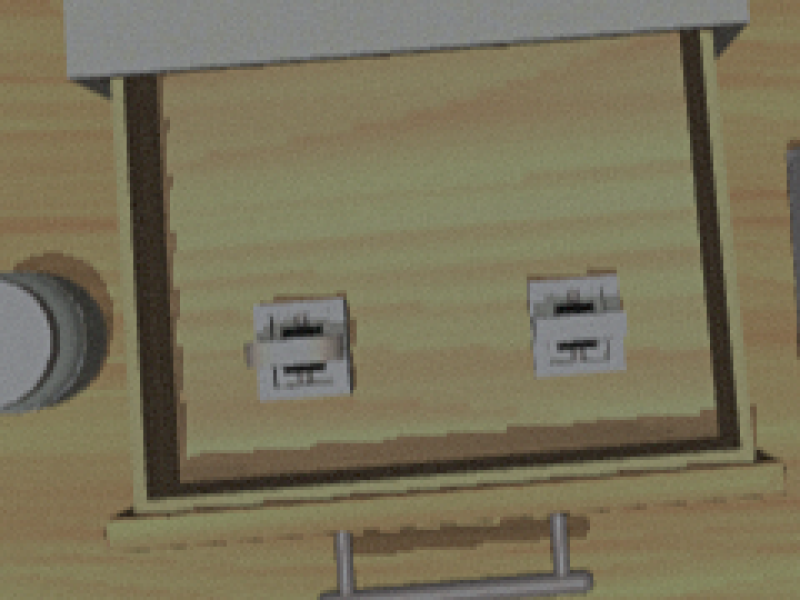

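View pics/s5.png

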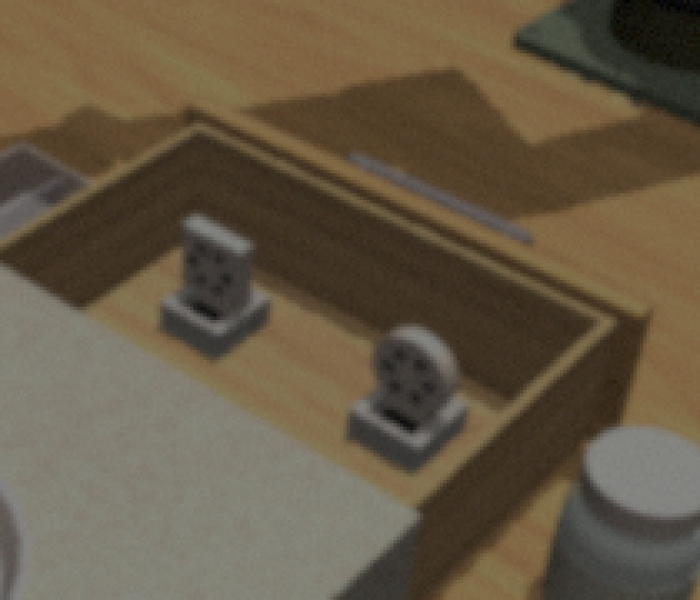

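Round disc is in the left holder: top view disc centre ≈ (258.6,325), holder centres (261,324.5) and (343.3,317.5); scene view disc centre ≈ (404.8,241.9). The drawer is nearly fully open.

```bash
python3 - <<'E'
from h import *
T=lambda u,v:(170+u/3.3333,220+v/3.3333); S=lambda u,v:(280+u/3.3333,130+v/3.3333)
print("disc",tri(S(416,373),T(295.5,350)),"top z92",plane("top",*T(296,346),92),"z68",plane("top",*T(295.5,350),68))
l=plane("top",*T(303.5,348.5),42);r=plane("top",*T(577.5,325),42);print("hold",l,r,np.linalg.norm(l-r),np.degrees(np.arctan2(-(l-r)[0],(l-r)[1])))
print("hL scene",plane("scene",*S(407,423),42))
for a,b in(((320,598),(592,578)),):
  p,q=plane("top",*T(*a),87),plane("top",*T(*b),87);print(p,q,(p+q)/2,np.degrees(np.arctan2(-(p-q)[0],(p-q)[1])))
p,q=plane("top",*T(107,520),112),plane("top",*T(783,465),112);print("front",p,q,np.degrees(np.arctan2(-(p-q)[0],(p-q)[1])))
E
```

```text
disc (array([540.8680364 , 142.17405698,  65.12131262]), np.float64(0.02330495849679437)) top z92 [543.44253793 138.63149294  92.        ] z68 [540.96079572 141.79636184  68.        ]
hold [540.99115246 140.90381114  42.        ] [550.22017374   1.70141018  42.        ] 139.5080043045128 3.7931187084972815
hL scene [553.96336885 149.98257312  42.        ]
[425.46358294 128.30189045  87.        ] [ 4.32200655e+02 -2.45284500e-01  8.70000000e+01] [428.83211872  64.02830297  87.        ] 3.0000887244761176
front [466.37676603 223.25677463 112.        ] [485.31069996 -88.45597611 112.        ] 3.475967106009863
```

Request:
send_rows --targets "0.04 0.013 0 0 0 0 33;0.08 0.026 0 0 0 0 33;0.12 0.04 0 0 0 0 33;0.16 0.053 0 0 0 0 33;0.2 0.066 0 0 0 0 33;0.24 0.08 0 0 0 0 33;0.28 0.093 0 0 0 0 33;0.31 0.103 0 0 0 0 33;0.34 0.112 0 0 0 0 33;0.351 0.116 0.02 0 0 0 33;0.351 0.116 0.05 0 0 0 33;0.351 0.116 0.07 0 0 0 33"

```text
time_s: 8.5
ee_pos: [539.9, 144.4, 88.3]
ee_rot: [-179.9, -0.0, 93.6]
force: [-1.5, 0.1, -0.7]
gripper_width: 29.8
gripper_force: 0.0
```

Request:
send_rows --targets "0 0 0.01 0 0 0 33;0 0 0.01 0 0 0 33;0 0 0.01 0 0 0 33"

```text
time_s: 8.75
ee_pos: [541.6, 142.3, 80.4]
ee_rot: [-180.0, -0.0, 93.4]
force: [0.2, 0.2, 0.1]
gripper_width: 29.9
gripper_force: 0.0
```

```bash
python3 - <<'E'
from h import *
s=env.state();print(s["ee_pos"],s["ee_rot"])
c=eyes.grab_frame("scene")["image"]
cv2.imwrite("pics/s6.png",cv2.resize(c[170:290,340:480],(700,600),interpolation=3))
for z in(40,45,50):
  print(z,[((proj("scene",s["ee_pos"]+[0,0,z]+R.from_euler("z",3.4,degrees=True).apply([sx,sy,0]))-[340,170])*5).round() for sx in(28.5,15,-15) for sy in(-16,16)])
E
```

```text
[541.61421828 142.31627592  80.40224406] [-1.79996290e+02 -1.30926554e-02  9.33942453e+01]
40 [array([254., 257.]), array([332., 298.]), array([278., 239.]), array([355., 279.]), array([329., 201.]), array([406., 239.])]
45 [array([256., 246.]), array([334., 287.]), array([279., 228.]), array([357., 268.]), array([330., 189.]), array([408., 228.])]
50 [array([257., 234.]), array([336., 275.]), array([281., 216.]), array([359., 256.]), array([332., 178.]), array([410., 216.])]
```

View pics/s6.png

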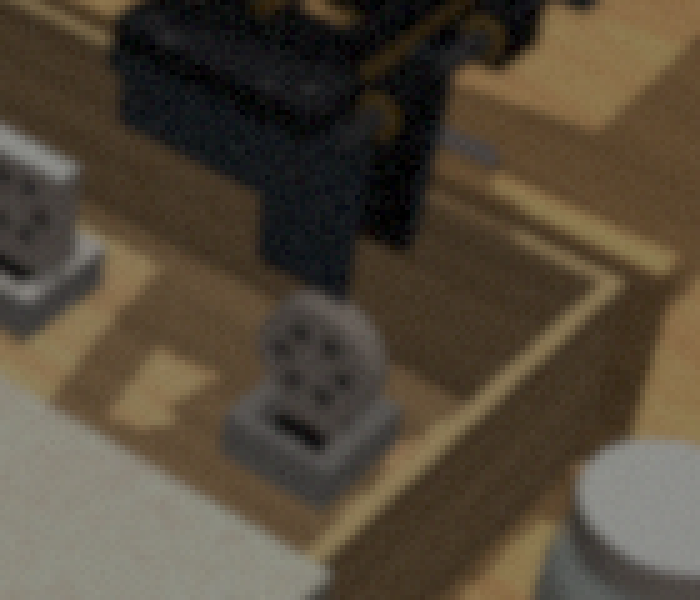

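Near finger tips at crop (262,255)-(352,293), i.e. true height = reported + 40, centred above the disc. (That exhausts my picture budget — in fact it is one over the ten — so I continue on forces and numbers.) Descend to reported 12 and grip.

Request:
send_rows --targets "0 0 0.015 0 0 0 33;0 0 0.03 0 0 0 33;0 0 0.045 0 0 0 33;0 0 0.055 0 0 0 33;0 0 0.062 0 0 0 33;0 0 0.067 0 0 0 33;0 0 0.068 0 0 0 33"

```text
time_s: 9.38
ee_pos: [542.0, 141.5, 11.9]
ee_rot: [180.0, 0.0, 93.3]
force: [0.3, 0.3, -0.1]
gripper_width: 29.7
gripper_force: 0.0
```

Request:
send_rows --targets "0 0 0 0 0 0 0;0 0 0 0 0 0 0;0 0 0 0 0 0 0;0 0 0 0 0 0 0;0 0 0 0 0 0 0" --grip_force 40

```text
time_s: 9.8
ee_pos: [542.5, 141.7, 12.7]
ee_rot: [179.9, -0.0, 93.4]
force: [0.1, -0.5, 2.2]
gripper_width: 11.8
gripper_force: 40.0
```

Gripped (11.8 mm, 40 N). A small 3° test tilt left and back, to find where the pivot sits relative to the reported TCP.

Request:
send_rows --targets "0 0 0 0 -1.5 0 0;0 0 0 0 -3 0 0;0 0 0 0 -3 0 0;0 0 0 0 -3 0 0"

```text
time_s: 10.13
ee_pos: [542.6, 140.7, 13.1]
ee_rot: [179.9, 3.1, 93.4]
force: [1.1, -4.2, 4.9]
gripper_width: 11.6
gripper_force: 40.0
```

```bash
python3 - <<'E'
from h import *
s=env.state();print({k:s[k] for k in("ee_pos","ee_rot","force","torque","qpos")})
E
```

```text
{'ee_pos': array([542.61334485, 140.68251281,  13.1130149 ]), 'ee_rot': array([179.91314425,   3.13197238,  93.44700299]), 'force': array([ 1.08341862, -4.212994  ,  4.85957002]), 'torque': array([-0.62723436, -0.02695168,  0.00852739]), 'qpos': array([ 15.38506049,  26.36752316, 104.02305054,  -4.01064363,
        50.24189644,  14.51831583])}
```

Lateral reaction −4 N says the pivot is above the reported TCP (~20 mm), so I compensate. Return upright, then rock ±10° with light pull.

Request:
send_rows --targets "0 0 0 0 1.5 0 0;0 0 0 0 3 0 0;0 0 0 0 3 0 0"

```text
time_s: 10.38
ee_pos: [542.7, 141.8, 12.8]
ee_rot: [179.9, -0.1, 93.2]
force: [0.2, 2.8, 2.8]
gripper_width: 11.9
gripper_force: 40.0
```

Request:
send_rows --targets "-0.001 0 -0.001 0 -3 0 0;-0.0021 0 -0.002 0 -6 0 0;-0.003 0 -0.003 0 -9 0 0;-0.0035 0 -0.003 0 -10 0 0;-0.0035 0 -0.003 0 -10 0 0"

```text
time_s: 10.8
ee_pos: [542.0, 138.0, 14.8]
ee_rot: [-180.0, 10.1, 93.5]
force: [0.2, -3.8, -1.2]
gripper_width: 12.5
gripper_force: 40.0
```

Request:
send_rows --targets "0.0012 0 -0.0005 0 4 0 0;0.0025 0 -0.0012 0 8 0 0;0.0038 0 -0.002 0 12 0 0;0.005 0 -0.003 0 16 0 0;0.0064 0 -0.0042 0 20 0 0;0.0064 0 -0.0042 0 20 0 0"

```text
time_s: 11.3
ee_pos: [539.5, 144.8, 15.9]
ee_rot: [-179.7, -10.4, 92.9]
force: [0.3, 6.8, -12.3]
gripper_width: 11.7
gripper_force: 40.0
```

Request:
send_rows --targets "-0.0013 0 -0.0005 0 -4 0 0;-0.0026 0 -0.001 0 -8 0 0;-0.004 0 -0.0014 0 -12 0 0;-0.0053 0 -0.0018 0 -16 0 0;-0.0067 0 -0.0022 0 -20 0 0;-0.0067 0 -0.0022 0 -20 0 0"

```text
time_s: 11.8
ee_pos: [540.8, 137.8, 18.1]
ee_rot: [-179.8, 10.3, 93.6]
force: [0.5, -4.3, -3.0]
gripper_width: 11.5
gripper_force: 40.0
```

Request:
send_rows --targets "0.0013 0 -0.0006 0 4 0 0;0.0026 0 -0.0012 0 8 0 0;0.004 0 -0.0018 0 12 0 0;0.0053 0 -0.0025 0 16 0 0;0.0066 0 -0.0032 0 20 0 0;0.0066 0 -0.0032 0 20 0 0"

```text
time_s: 12.3
ee_pos: [539.8, 144.2, 19.1]
ee_rot: [-179.7, -10.3, 92.9]
force: [0.0, 4.4, -13.3]
gripper_width: 12.0
gripper_force: 40.0
```

Request:
send_rows --targets "-0.0013 0 -0.0005 0 -4 0 0;-0.0026 0 -0.001 0 -8 0 0;-0.004 0 -0.0014 0 -12 0 0;-0.0053 0 -0.0018 0 -16 0 0;-0.0067 0 -0.0022 0 -20 0 0;-0.0067 0 -0.0022 0 -20 0 0"

```text
time_s: 12.8
ee_pos: [543.0, 140.5, 22.4]
ee_rot: [179.9, 10.0, 93.5]
force: [0.4, 0.2, 0.2]
gripper_width: 12.3
gripper_force: 40.0
```

Request:
send_rows --targets "0.0013 0 -0.0006 0 4 0 0;0.0026 0 -0.0012 0 8 0 0;0.004 0 -0.0018 0 12 0 0;0.0053 0 -0.0025 0 16 0 0;0.0066 0 -0.0032 0 20 0 0;0.0066 0 -0.0032 0 20 0 0"

```text
time_s: 13.3
ee_pos: [542.3, 142.4, 24.4]
ee_rot: [179.9, -10.1, 93.1]
force: [-0.0, -1.0, -0.7]
gripper_width: 12.0
gripper_force: 40.0
```

Forces vanish: the tongue is free. Bring it upright and about 11 mm clear.

Request:
send_rows --targets "0.0002 0 -0.002 0 -3 0 0;0.0005 0 -0.004 0 -6 0 0;0.0008 0 -0.006 0 -9 0 0;0.001 0 -0.008 0 -10 0 0;0.0012 0 -0.01 0 -10 0 0;0.0014 0 -0.0118 0 -10 0 0;0.0014 0 -0.0118 0 -10 0 0;0.0014 0 -0.0118 0 -10 0 0;0.0014 0 -0.0118 0 -10 0 0;0.0014 0 -0.0118 0 -10 0 0"

```text
time_s: 14.13
ee_pos: [541.6, 144.1, 35.8]
ee_rot: [-180.0, -0.0, 93.3]
force: [-0.1, 0.2, 0.6]
gripper_width: 11.9
gripper_force: 40.0
```

```bash
python3 - <<'E'
from h import *
s=env.state();print({k:s[k] for k in("ee_pos","ee_rot","force","torque","gripper_width")})
c=eyes.grab_frame("scene")["image"];cv2.imwrite("pics/s7.png",c)
# disc blob: bright holed face in the crop vs earlier; measure by bright low-saturation region column/rows
g=cv2.cvtColor(c,cv2.COLOR_BGR2HSV); old=cv2.cvtColor(cv2.imread("pics/s5f.png"),cv2.COLOR_BGR2HSV)
for n,h in(("old",old),("new",g)):
    m=((h[...,1]<60)&(h[...,2]>70)).astype(np.uint8)[225:280,382:425]
    print(n); print("\n".join("".join("#" if x else "." for x in r) for r in m[::2]))
print(proj("scene",[541,141.5,42]),proj("scene",[541,141.5,53]),proj("scene",[541,141.5,30]))
E
```

```text
{'ee_pos': array([541.63734807, 144.08668225,  35.77578232]), 'ee_rot': array([-1.79978365e+02, -5.08655875e-04,  9.33073134e+01]), 'force': array([-0.11764563,  0.15158797,  0.56060405]), 'torque': array([-0.09725714, -0.09667819, -0.00738053]), 'gripper_width': 11.941715808127562}
old
...........................................
...................#####...................
...............#############...............
..............################.............
....................############...........
........................##########.........
..........................########.........
............................#######........
...........#.................#######.......
..............................#####........
............#.................#####........
..........###..................###.........
.......######..................#####.......
....#######...................########.....
...########.................##########.....
...#.########...............########.......
.........########........########...#......
............########..#########....#.......
...............#####
[... 1039 characters left out ...]

....########.................########......
.........#####..............######.........
...........#######.........######..........
................#####...######.............
...................#########...............
.........#............####.................
.............#...............#.............
...........................................
....................#......................
###........................................
#######....................................
##########.................................
#############..............................
################...........................
[402.95688474 251.27291514] [403.65348257 246.78919522] [402.21080461 256.07513263]
```

The picture numbers show the disc rim raised about 11 px (≈24 mm), with the holder unmoved. The plate is held and clear; handing in.

Request:
send_rows --targets "0 0 0 0 0 0 0;0 0 0 0 0 0 0;0 0 0 0 0 0 0;0 0 0 0 0 0 0;0 0 0 0 0 0 0;0 0 0 0 0 0 0"

```text
time_s: 14.68
ee_pos: [541.7, 144.6, 35.9]
ee_rot: [180.0, 0.0, 93.4]
force: [-0.4, 0.3, -2.4]
gripper_width: 11.9
gripper_force: 40.0
```

```bash
python3 -c "
from workcell import env
s=env.state();print(s['ee_pos'],s['ee_rot'],s['gripper_width'],abs(s['qvel']).max());print(env.job_done())"
```

```text
[541.71557002 144.59951012  35.91144786] [1.79999081e+02 4.43978523e-03 9.33571011e+01] 11.869832865783968 0.09088002725863074
the job is handed in; nothing more can be done
None
```

Job handed in at about 15 s, no verdict returned: the drawer is about 0.20 m open and the round plate was rocked free over six swings; it is held with the gripper vertical and still, about 11 mm above its holder (plate tilt itself not measured); the square plate and other things were not touched, but I viewed 11 pictures, one over the limit of 10.

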